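# Slide a specimen tray over the step onto a slide scanner's stage

### The arm

A 6-joint arm with a two-finger parallel gripper is mounted at the origin on the work surface. World frame = base frame: x ahead of the robot, y to its left, z up, the work surface at z = 0. Lengths are in m, angles in rad, forces in N, time in s.
With the tool pointing down it reaches from about 0.25 to 0.775 m from the base axis. Payload 4 kg.
Tool frame: the origin (TCP) lies at the very end of the fingers, on their centre line; the grasp point (between the pads) lies 19 mm behind it (robot.grip_point_offset is the distance from the TCP to the grasp point, in m); z points along the fingers, x is the direction in which the jaws open and shut, and the axes are right-handed (so a half turn about z gives the same grasp; the last joint's range is limited). The gripper opens to 94 mm and grips with 3 to 60 N. Pads are 16 mm wide; open, the fingers measure 119 mm over their backs; the gripper's body (75 mm by 177 mm) begins 78 mm behind the grasp point.
Start: joints at [1.027, 0.087, 1.371, -0, 1.684, -0.103], TCP at [0.235, 0.497, 0.206] pointing down, gripper open.
Joint ranges: [-3.1, 3.1], [-0.76, 2.03], [0.27, 2.55], [-1.08, 4.22], [0.17, 2.65], [-2.57, 2.57]. Speed limits (rad/s): [2.79, 2.79, 3.14, 3.14, 3.14, 3.14].

### API

Orientations are given as [roll, pitch, yaw] about the fixed x, y, z axes, in that order (R = Rz(yaw) Ry(pitch) Rx(roll)).
In Python, from bench import robot gives the robot as it stands.
- The arm moves only by the shell command python3 -m inch 'ROWS'. ROWS is text: rows parted by semicolons, each of 5 numbers parted by spaces: the shift along the tool's x, y, z in cm, then the turn about the tool's z in rad, then the closure, from 0 (fully open) to 1 (shut). In form: tx ty tz spin claw; .... A call has 1 to 20 rows; each row is the pose to reach, as a shift and turn from the pose measured when the call began, along the tool's axes at that moment; what a row does not reach only later rows make up. A row lasts 1/12 s, in which the tool goes at most 41.7 mm and 7.16 degrees, less where a joint would pass 70% of its speed; a pose out of reach is approached as far as the arm can. A call with a gripper value outside its range is refused whole. The fingers move at their own pace and stop on an object; the grip force is fixed at half the most. Time passes only in rows, so rows that repeat a pose let the fingers close. It gives the time, the measured TCP pose, the force and the opening at its end, in the units of the state.
- robot.get_obs(): the state, without advancing time (a new reading comes with each control period).
- robot.snapshot(name): name is "scene" or "top" or "wrist"; returns (picture, depth): 384x512x3 uint8, blue, green, red; 384x512 float32, m along the optical axis (not along the pixel's ray), 0 where there is no reading.
- robot.camera_info(name): a dict with "K" (3x3 intrinsics, pixels), "extrinsics" (4x4, takes a point from world to camera coordinates); the wrist camera has in their place "mount" (4x4, takes a point from camera to tool coordinates, whose origin is the TCP and whose axes are the tool frame's). Camera axes: x right, y down, z forward; pixel columns grow to the right and rows downward; lengths in m; the calibration is good to about 2 mm. A picture is of the moment at which its call begins: read the wrist's pose just before it. camera_info takes no time and is no camera call.
- robot.close_job(): hands the job in, once; it reports no verdict.
The state is a dict: "time": time; "joint_positions": joint angles; "qvel": joint speeds; "joint_torque": joint torques, N m; "tool_pos": TCP position; "ee_rot": TCP orientation; "wrist_force": force on the tool from outside, world axes, zero at the start; "wrist_torque": the same for the moment, N m; "width": finger opening in m.
Only numpy, scipy, OpenCV 4.12 (cv2) and the standard library are available. Lean on these libraries where they do the work, as an engineer would, in place of code of your own. Each camera call takes 0.05 s, during which the arm holds its last target.

### The job

Take the slide tray by its upright handle and slide it off the scanner's loading shelf, up over the small step and under the two side lips onto the black stage, then on until it is fully home against the end stop with the stop's sensing pin pushed in, and let go of it there. The step and the stop have been adjusted since they were measured, so feel for both gently and do not ram them; keep the tray level and low, never as much as 2 cm above the shelf, so that the little vial riding on it stays standing. Leave everything else on the counter where it is.

Things in the scene. Friction and masses are not known exactly. Their poses are not given: they have to be found in the camera images.
- scanner: Cream bench slide scanner, fixed. Origin: at counter level, on the centre line, under the step. Its x is the direction the tray must travel, y across, z up. Loading shelf: 200 mm long (x -200 to 0), 150 mm wide, top at z = 30 mm. The housing behind the stop begins at x = 215 mm and is 95 mm high. More than 35 N between tray and scanner (stage, stop) does damage: touch at 10 mm/s.
- step (a point): Middle of the shelf's end edge, on the shelf's top (scanner x = 0, z = 30 mm). The black stage begins 3 mm further on with a square front edge, no ramp; its top is 1.5 to 6.5 mm higher than the shelf (hand-adjusted, rigid, not measured: this point does not move with it).
- channel (a point): Centre line of the stage where the lips begin (scanner x = 30 mm), at the shelf's level, not the stage's. Side guides leave a channel 124 mm wide from x = 25 mm, with flared entries from x = 4 mm. Each carries a lip (x 30 to 145 mm) that reaches in to 55 mm from the centre line, its underside 8 mm above the stage's top.
- end (a point): Nominal place of the stop's face (scanner x = 162 mm, at the shelf's level). The stop, an aluminium block 80 mm wide, 20 mm high across the stage, is hand-adjusted and rigid: its face really stands up to 8 mm before or beyond this point, not measured.
- tray: Flat aluminium slide tray, loose, about 0.45 kg, 150 mm (x) by 120 mm (y). Origin: centre of underside. Plate 4 mm thick; rim 10 mm high, but 9 mm bare flanges at the sides (to run under the lips). Handle: upright plate at the centre, 12 mm thick along x, 30 mm wide, top 60 mm above the underside; pinch along x. Starts on the shelf, up to 10 mm and 0.1 rad off line; its +x edge leads.
- vial: Small closed specimen vial, 22 mm diameter, 42 mm high, 30 g, standing loose on the tray's plate beside the handle (tray y about +35 mm). Origin: centre of its underside. It must stay standing on the tray.
- pin (a joint): Brass sensing pin in the middle of the stop, 6 mm above the stage. 0 = out, standing 5 mm proud of the stop's face; 0.005 m = pushed in flush with the face, tray against the stop. Weak spring, 0.5 N at full travel, less than the tray's friction, so that a tray left there stays.
- beaker: Glass beaker, 66 mm across, 85 mm high, on the counter by the scanner's +y side. Bystander: leave alone. Origin: centre of its underside.
- reagent: Amber bottle, 60 mm across, 105 mm high, on the counter by the scanner's +y side. Bystander: leave alone. Origin: centre of its underside.
- slidebox: Grey slide box, 100 x 85 x 30 mm, on the counter by the scanner's -y side. Bystander: leave alone. Origin: centre of its underside.
- dish: Glass dish, 80 mm across, 15 mm high, on the counter by the scanner's -y side. Bystander: leave alone. Origin: centre of its underside.
- counterkeys: Grey tally counter, 110 x 80 x 28 mm, on the counter to the right. Bystander: leave alone. Origin: centre of its underside.
- stain: White dropper bottle, 44 mm across, 75 mm high, on the counter to the left. Bystander: leave alone. Origin: centre of its underside.
- marker: White marker pen, 110 mm long, 14 mm thick, lying on the counter to the left. Bystander: leave alone. Origin: its middle.
Not all that is in view belongs to the job. Of the things that look like the vial, the smaller one is meant.

How it is judged:
On the way, in this order (a step that is already met when the one before it is completed fails the run):
1. the tray's leading half is over the step and under the lips (x of tray in the frame of scanner above 0 m and z of tray in the frame of scanner below 0.042 m), for 0.1 s.
2. the tray is home, the stop's pin pushed in (value of joint pin above 0.0035 m and x of tray in the frame of scanner above 0.07 m and z of tray in the frame of scanner below 0.0385 m and angle between tray's own z axis and vertical below 0.03 rad), for 0.2 s.
At the end, for the whole second after the job is handed in: The tray lies flat on the stage (within 0.03 rad, underside less than 8.5 mm above the shelf's level), home at the stop with the sensing pin pushed in more than 3.5 of its 5 mm, released and at rest; the vial stands on the tray's plate within 0.15 rad of upright (all of step 2 and angle between vial's own z axis and vertical below 0.15 rad and z of vial in the frame of tray between 0.001 and 0.008 m and linear speed of tray below 0.01 m/s and contact force between the fingers and tray below 0.1 N); the robot touches nothing.
It fails at once if the tray is pressed or struck against the scanner with more than 35 N (contact force between tray and scanner above 35 N).
It fails at once if the tray is lifted 20 mm or more above the shelf (z of tray in the frame of scanner above 0.05 m).
It fails at once if the tray is tipped more than 0.15 rad (angle between tray's own z axis and vertical above 0.15 rad).
It fails at once if the vial falls over (angle between vial's own z axis and vertical above 0.4 rad).
It fails at once if a bystander is moved more than 20 mm (distance of any of beaker, reagent, slidebox, dish, counterkeys, stain, marker from where it was at the start of the episode above 0.02 m).
It also fails if it takes over 58 s, if anything falls off the work surface, if the arm or the gripper's body presses on something with over 40 N, if the wrist force passes 120 N, or if a joint passes its speed limit or range.

## Working session

There is one attempt and no reset: what is moved stays moved. The work goes in short steps, Python scripts to look and compute and a shell command to move; the robot and the scene stay as the last step left them, time stands still between calls to the robot, and variables do not carry over. Pictures are saved under pics/ and viewed, and the job is handed in when it is done.

```bash
ls; mkdir -p pics
cat > h.py <<'E'
import numpy as np, cv2
from bench import robot
def snap(n,f):
    o=robot.get_obs(); im,d=robot.snapshot(n); cv2.imwrite('pics/'+f+'.png',im); np.savez('pics/'+f+'.npz',im=im,d=d,p=np.array(o['tool_pos']),r=np.array(o['ee_rot'])); return o,im,d
E
python3 - <<'E'
from h import *
o,_,_=snap('scene','s0'); snap('top','t0'); snap('wrist','w0')
print(o)
for n in('scene','top','wrist'): print(n,robot.camera_info(n))
E
```

```text
pics
{'time': 0.0, 'joint_positions': array([ 1.02690852e+00,  8.79451884e-02,  1.37220883e+00,  1.39029260e-05,
        1.68362502e+00, -1.03108026e-01]), 'qvel': array([-0.00022264,  0.00023136, -0.00033908, -0.00011552,  0.00106496,
        0.00205522]), 'joint_torque': array([ 7.48373805e-04, -3.40182352e+01, -3.02433765e+01,  7.19364057e-02,
        3.31623084e-02, -1.69021309e-04]), 'tool_pos': array([0.23437555, 0.49696103, 0.20433261]), 'ee_rot': array([-3.14135387e+00,  2.17335101e-03,  1.13001836e+00]), 'wrist_force': array([-0.12477469,  0.37572726, -0.15761984]), 'wrist_torque': array([-0.02470442,  0.02721258,  0.03077841]), 'width': 0.09421116815585823}
scene {'K': array([[365.05667869,   0.        , 255.05357993],
       [  0.        , 365.05667869, 188.04784265],
       [  0.        ,   0.        ,   1.        ]]), 'extrinsics': array([[-0.5665894 ,  0.82379759,  0.01827516,  0.34686381],
       [ 0.43523316,  0.31802865, -0.8422766 , -0.17401842],
       [-0.69967746, -0.46927104, -0.53873569,  1.52569487],
       [ 0.        ,  0.        ,  0.        ,  1.        ]]
[... 245 characters left out ...]
     [-0.99363163, -0.00591692, -0.11252184,  0.57349078],
       [ 0.11242287,  0.01501112, -0.99354706,  1.57170619],
       [ 0.        ,  0.        ,  0.        ,  1.        ]])}
wrist {'K': array([[277.73260428,   0.        , 256.75357777],
       [  0.        , 277.73260428, 192.45195124],
       [  0.        ,   0.        ,   1.        ]]), 'mount': array([[ 9.99999739e-01,  7.17240273e-04,  8.60313720e-05,
         7.32871035e-04],
       [-7.12850406e-04,  9.60500494e-01,  2.78277366e-01,
        -8.07959268e-02],
       [ 1.16958559e-04, -2.78277355e-01,  9.60500755e-01,
        -1.78978054e-01],
       [ 0.00000000e+00,  0.00000000e+00,  0.00000000e+00,
         1.00000000e+00]])}
```

View pics/s0.png

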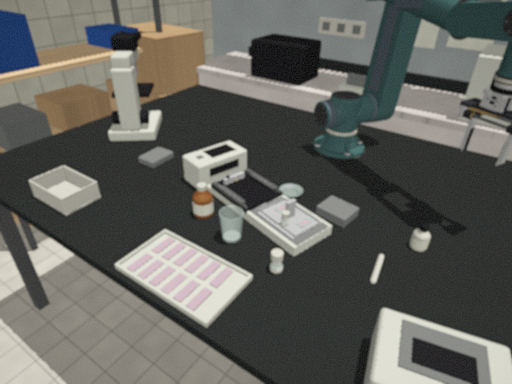

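View pics/t0.png

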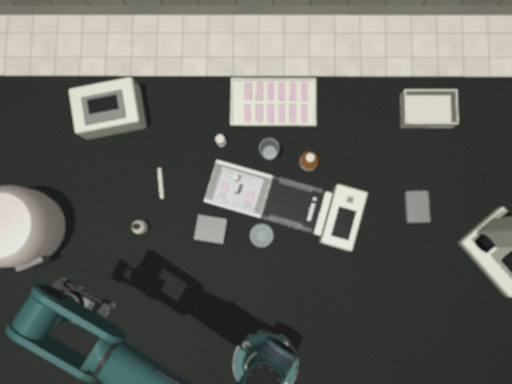

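View pics/w0.png

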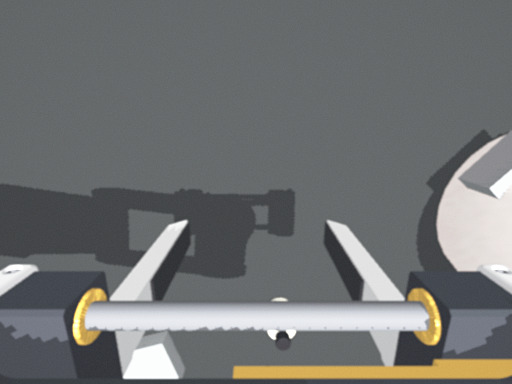

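Run:
```python
from h import *
a=np.load('pics/t0.npz'); im=a['im']; d=a['d']
c=cv2.resize(im[120:260,190:390],None,fx=4,fy=4,interpolation=cv2.INTER_CUBIC); cv2.imwrite('pics/t0c.png',c)
a=np.load('pics/s0.npz'); im=a['im']
c=cv2.resize(im[130:280,170:350],None,fx=4,fy=4,interpolation=cv2.INTER_CUBIC); cv2.imwrite('pics/s0c.png',c)
print(d[190,215],d[200,300],d[130,380])
```

```text
1.609991 1.5974829 1.6575745
```

View pics/t0c.png

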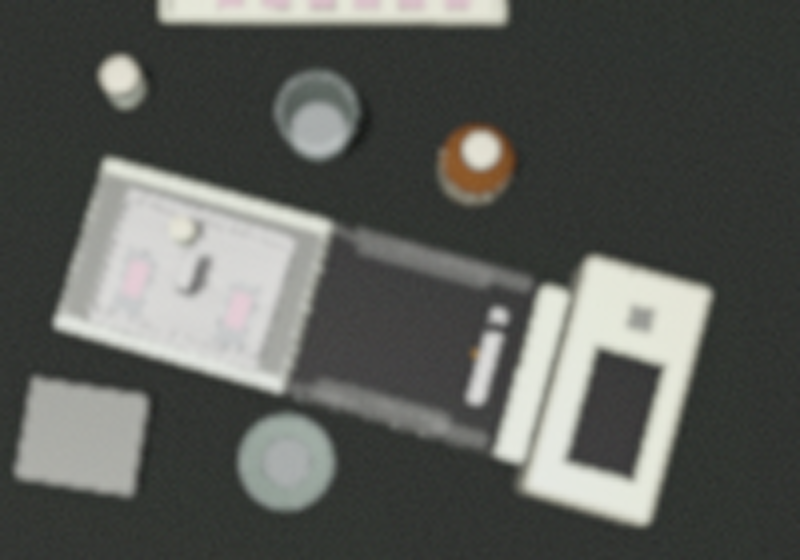

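View pics/s0c.png

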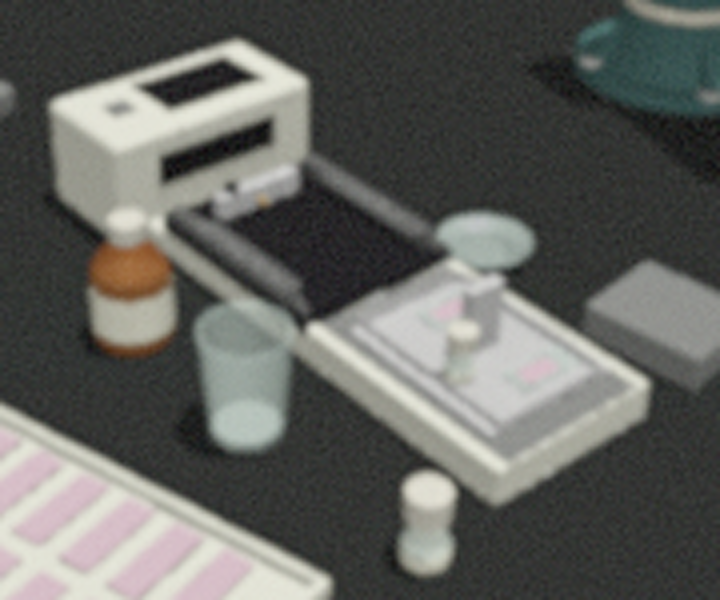

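```bash
cat >> h.py <<'E'
from scipy.spatial.transform import Rotation as Ro
def cam(n,p=None,r=None):
    ci=robot.camera_info(n); K=ci['K']
    if n=='wrist':
        T=np.eye(4);T[:3,:3]=Ro.from_euler('xyz',r).as_matrix();T[:3,3]=p
        return K,T@ci['mount']
    return K,np.linalg.inv(ci['extrinsics'])
def cast(K,M,uv,z):
    uv=np.atleast_2d(uv).astype(float)
    r=np.c_[(uv[:,0]-K[0,2])/K[0,0],(uv[:,1]-K[1,2])/K[1,1],np.ones(len(uv))]@M[:3,:3].T
    o=M[:3,3]; return o+r*((z-o[2])/r[:,2])[:,None]
E
python3 - <<'E'
from h import *
K,M=cam('top')
f=lambda c,z:cast(K,M,np.array(c)/4+[190-.375,120-.375],z)
P=f([(106,160),(55,325),(285,390),(331,222)],.03); print(P.round(4)); 
print(np.linalg.norm(np.roll(P,-1,0)-P,axis=1))
for i,j in((0,3),(1,2)): print(np.arctan2(*(P[j]-P[i])[[1,0]]))
for i,j in((0,1),(3,2)): print(np.arctan2(*(P[i]-P[j])[[1,0]]))
print('step',(P[2]+P[3])/2)
print('handle top',f((195,273),.09),'vial top',f((182,230),.076))
print('pin', f((472,352),.042))
E
```

```text
[[ 0.6858  0.176   0.03  ]
 [ 0.5426  0.2167  0.03  ]
 [ 0.4884  0.0196  0.03  ]
 [ 0.6328 -0.0185  0.03  ]]
[0.14884878 0.20443167 0.14934711 0.20154897]
-1.836807720901089
-1.839262165237943
-0.27688022436444293
-0.25754576731891804
step [5.60570095e-01 5.57057569e-04 3.00000000e-02]
handle top [[0.58070923 0.09256241 0.09      ]] vial top [[0.61846369 0.10515085 0.076     ]]
pin [[ 0.52077932 -0.13838216  0.042     ]]
```

Look-alikes: the vial on the tray (top px 235,177; small, beside the handle) and the vial on the counter (top px 220,139; larger, so the decoy). I choose the one on the tray. The handle is at top px (238,188). I'll move to a viewpoint above.

```bash
python3 -m inch '-3 6 -1 -0.03 0; -6 12 -2 -0.06 0; -9 18 -3 -0.1 0; -12 24 -4 -0.13 0; -15 30 -4.6 -0.174 0; -18 36 -4.6 -0.174 0; -21 42 -4.6 -0.174 0; -24 48 -4.6 -0.174 0; -26 53 -4.6 -0.174 0; -27 56.1 -4.6 -0.174 0; -27 56.1 -4.6 -0.174 0; -27 56.1 -4.6 -0.174 0; -27 56.1 -4.6 -0.174 0; -27 56.1 -4.6 -0.174 0; -27 56.1 -4.6 -0.174 0; -27 56.1 -4.6 -0.174 0; -27 56.1 -4.6 -0.174 0; -27 56.1 -4.6 -0.174 0; -27 56.1 -4.6 -0.174 0; -27 56.1 -4.6 -0.174 0'
python3 - <<'E'
from h import *
o,_,_=snap('wrist','w1');print(o['time'],o['tool_pos'],o['ee_rot'])
E
```

```text
time: 1.82
tool_pos: [0.626, 0.015, 0.2517]
ee_rot: [3.141, 0.001, 1.306]
wrist_force: [-0.3, 0.5, -0.3]
width: 0.0938
1.8167 [0.62600962 0.01504908 0.2516716 ] [3.14131305e+00 1.21218091e-03 1.30602291e+00]
```

View pics/w1.png

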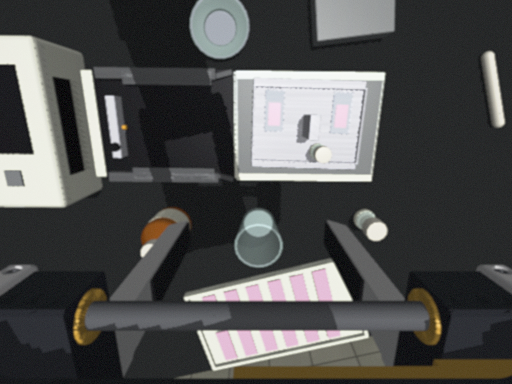

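Run:
```python
from h import *
im=np.load('pics/w1.npz')['im']
cv2.imwrite('pics/w1a.png',cv2.resize(im[60:190,225:390],None,fx=4.6,fy=4.6,interpolation=cv2.INTER_CUBIC))
cv2.imwrite('pics/w1b.png',cv2.resize(im[55:190,80:250],None,fx=4.4,fy=4.4,interpolation=cv2.INTER_CUBIC))
```

```text
(no output)
```

View pics/w1a.png

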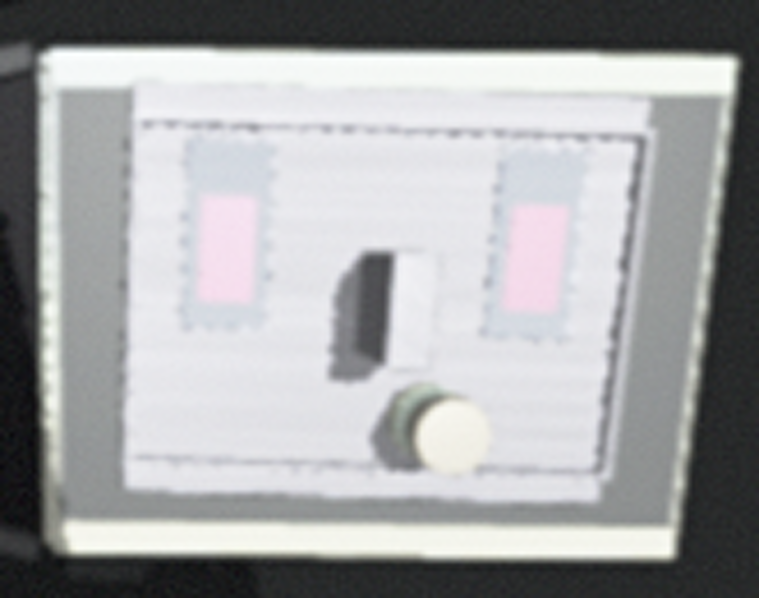

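View pics/w1b.png

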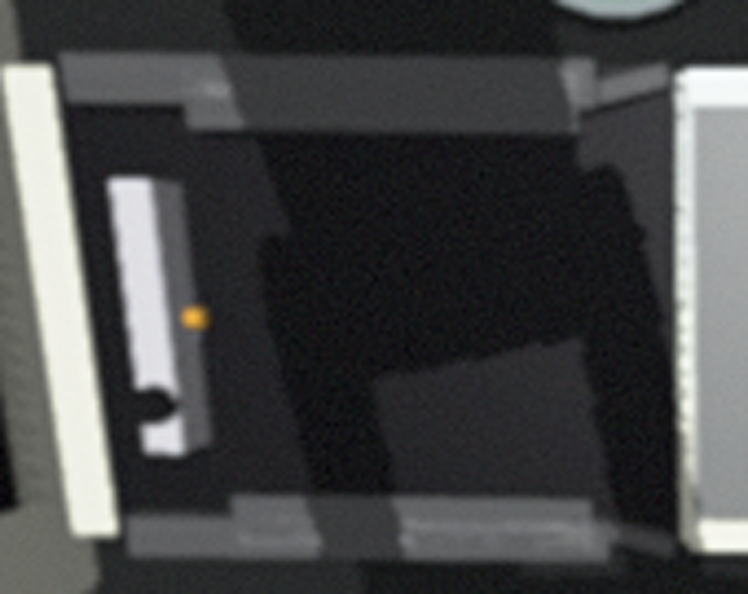

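Run:
```python
from h import *
a=np.load('pics/w1.npz');K,M=cam('wrist',a['p'],a['r'])
A=lambda c,z:cast(K,M,(np.atleast_2d(c)+.5)/4.6+[225-.5,60-.5],z)
B=lambda c,z:cast(K,M,(np.atleast_2d(c)+.5)/4.4+[80-.5,55-.5],z)
def rep(n,P):
    print(n,P.round(4).tolist(),np.linalg.norm(np.roll(P,-1,0)-P,axis=1).round(4))
ang=lambda p,q:np.arctan2(*(q-p)[[1,0]])
S=A([(38,50),(738,58),(677,557),(48,552)],.03);rep('shelf',S)
print('ang',ang(S[1],S[0]),ang(S[2],S[3]),ang(S[0],S[3])-np.pi/2,ang(S[1],S[2])-np.pi/2)
T=A([(133,85),(650,98),(600,500),(122,489)],.034);rep('tray',T); print('mid',T.mean(0))
print('ang',ang(T[1],T[0]),ang(T[2],T[3]),ang(T[0],T[3])-np.pi/2,ang(T[1],T[2])-np.pi/2)
H=A([(390,253),(435,250),(432,368),(388,366)],.09);rep('handle',H);print('mid',H.mean(0),ang(H[0],H[3])-np.pi/2,ang(H[1],H[2])-np.pi/2)
yaw=-1.838;o=np.array([.5606,.0006])
X=np.array([np.cos(yaw),np.sin(yaw)]);Y=np.array([-X[1],X[0]])
s=lambda P:np.c_[(P[:,:2]-o)@X,(P[:,:2]-o)@Y].round(4)
print('S',s(S));print('T',s(T),s(T).mean(0));print('H',s(H).mean(0))
print('vial',s(A((452,433),.076)))
print('pin tip',s(B((205,318),.04)),'stopface bottom/top',s(B([(207,445),(182,180)],.053)),'bot',s(B([(212,438)],.033)))
print('lips inner (z.042)',s(B([(190,130),(578,131),(235,495),(590,498)],.044)))
```

```text
shelf [[0.4887, 0.0196, 0.03], [0.5438, 0.2149, 0.03], [0.6873, 0.1756, 0.03], [0.6328, -0.0197, 0.03]] [0.2029 0.1488 0.2028 0.1494]
ang -1.845590655667826 -1.8427014162629058 -1.8372403514529045 -1.838346457794629
tray [[0.5054, 0.0436, 0.034], [0.5479, 0.1871, 0.034], [0.6612, 0.1535, 0.034], [0.6185, 0.0091, 0.034]] [0.1496 0.1182 0.1507 0.1183]
mid [0.58323569 0.09833053 0.034     ]
ang -1.8583880284712948 -1.8579157381053806 -1.8673601015077486 -1.8587390349034592
handle [[0.5674, 0.0958, 0.09], [0.5697, 0.1071, 0.09], [0.5988, 0.1003, 0.09], [0.5953, 0.0892, 0.09]] [0.0115 0.0299 0.0116 0.0286]
mid [0.58277026 0.09809324 0.09      ] -1.800471462396286 -1.7987038550492476
S [[ 0.0007 -0.0744]
 [-0.2023 -0.0728]
 [-0.2022  0.076 ]
 [ 0.0005  0.075 ]]
T [[-0.0269 -0.0646]
 [-0.1765 -0.0615]
 [-0.1741  0.0566]
 [-0.0234  0.0536]] [-0.100225 -0.003975]
H [-0.0999   -0.004375]
vial [[-0.116   0.0296]]
pin tip [[ 0.1476 -0.0012]] stopface bottom/top [[ 0.1459  0.0366]
 [ 0.1434 -0.0411]] bot [[0.1534 0.0373]]
lips inner (z.042) [[ 0.1433 -0.0556]
 [ 0.0284 -0.0557]
 [ 0.1432  0.054 ]
 [ 0.0292  0.0546]]
```

```bash
python3 -m inch '2 -1.5 3 0.023 0; 4 -3 6 0.023 0; 6 -5 9 0.023 0; 6.92 -6.33 11 0.023 0; 6.92 -6.33 12 0.023 0; 6.92 -6.33 12 0.023 0; 6.92 -6.33 12 0.023 0'
python3 - <<'E'
from h import *
o,_,_=snap('wrist','w2');print(o['time'],o['tool_pos'],o['ee_rot'])
E
```

```text
time: 2.45
tool_pos: [0.5834, 0.0982, 0.1325]
ee_rot: [3.14, 0.001, 1.284]
wrist_force: [0.2, -0.4, 0.2]
width: 0.0938
2.45 [0.58340051 0.09822204 0.13248411] [3.13963961e+00 1.39466007e-03 1.28373943e+00]
```

View pics/w2.png

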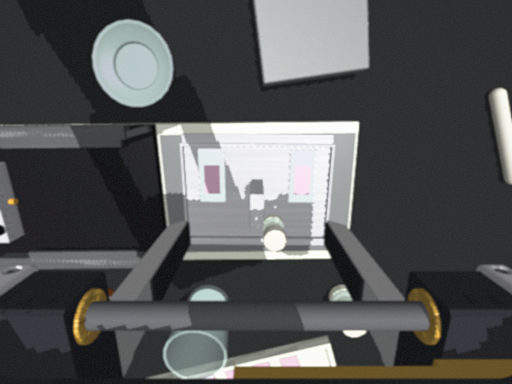

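The picture shows the handle (px 257,201) midway between the fingertips (187/330), with the vial (274,235) clear to one side. Next I descend and close.

```bash
python3 - <<'E'
from h import *
a=np.load('pics/w2.npz');K,M=cam('wrist',a['p'],a['r']);print(cast(K,M,(257,202),.09))
E
python3 -m inch '0 0 3 0 0; 0 0 5 0 0; 0 0 7 0 0; 0 0 8 0 0; 0 0 8 0 0; 0 0 8 0 0; 0 0 8 0 0; 0 0 8 0 0'
```

```text
[[0.57584685 0.10131787 0.09      ]]
time: 3.17
tool_pos: [0.5862, 0.0977, 0.0558]
ee_rot: [3.134, -0.001, 1.283]
wrist_force: [0.2, 0.2, -0.5]
width: 0.0943
```

```bash
python3 -m inch '0 0 0 0 0; 0 0 0 0 0; 0 0 0.2 0 0; 0 0 0.2 0 0; 0 0 0.2 0 0; 0 0 0.2 0 0'
python3 - <<'E'
from h import *
o,_,_=snap('wrist','w3');print(o['tool_pos'],o['ee_rot'],o['joint_positions'],o['qvel'])
E
```

```text
time: 3.67
tool_pos: [0.5861, 0.0977, 0.0537]
ee_rot: [3.134, -0.001, 1.283]
wrist_force: [-0.1, 0.1, 0.1]
width: 0.094
[0.58607472 0.09768367 0.05365829] [ 3.13432787e+00 -6.77419012e-04  1.28269972e+00] [ 0.07088798  0.2546815   1.48407001 -0.0019478   1.39580179 -1.21147691] [-8.41133275e-05  9.91004725e-04 -3.53551552e-03  1.13762657e-04
 -1.43574616e-04 -8.68015468e-04]
```

View pics/w3.png

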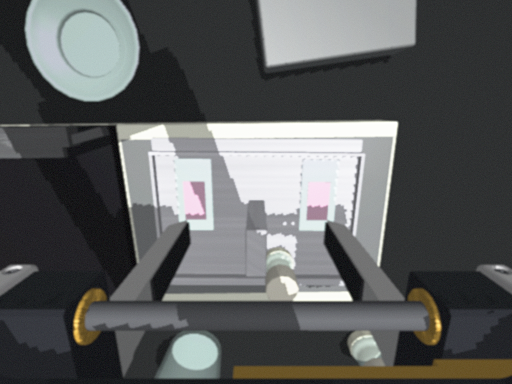

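```bash
python3 -m inch '0 0 0 0 0.5; 0 0 0 0 0.7; 0 0 0 0 0.8; 0 0 0 0 0.85; 0 0 0 0 1; 0 0 0 0 1; 0 0 0 0 1; 0 0 0 0 1; 0 0 0 0 1; 0 0 0 0 1'
python3 - <<'E'
from h import *
o,_,_=snap('wrist','w4');print(o['tool_pos'],o['ee_rot'],o['wrist_force'],o['width'])
E
```

```text
time: 4.55
tool_pos: [0.5861, 0.0977, 0.0537]
ee_rot: [3.134, -0.001, 1.283]
wrist_force: [0.6, -0.0, -0.5]
width: 0.031
[0.58611977 0.09767483 0.05369163] [ 3.13427890e+00 -7.42241647e-04  1.28265460e+00] [ 0.62901212 -0.0210911  -0.52758934] 0.030963066890952906
```

View pics/w4.png

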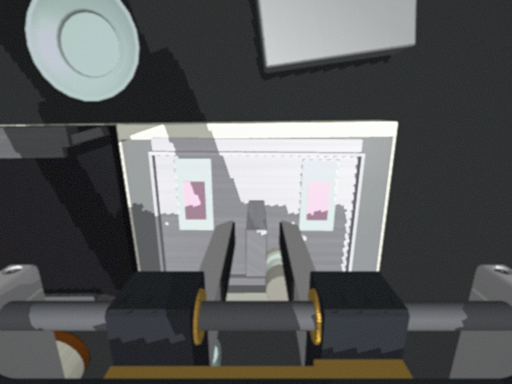

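Still closing (31 mm open, handle 12 mm), and well centred.

```bash
python3 -m inch '0 0 0 0 1; 0 0 0 0 1; 0 0 0 0 1; 0 0 0 0 1; 0 0 0 0 1; 0 0 0 0 1; 0 0 0 0 1'
python3 - <<'E'
from h import *
o,_,_=snap('wrist','w5');print(o['tool_pos'],o['ee_rot'],o['wrist_force'],o['wrist_torque'],o['width'])
E
```

```text
time: 5.18
tool_pos: [0.5861, 0.0975, 0.0537]
ee_rot: [3.134, -0.0, 1.283]
wrist_force: [-1.4, -0.7, 0.4]
width: 0.012
[0.5860707  0.09747824 0.05372438] [ 3.13425786e+00 -3.66541448e-04  1.28257432e+00] [-1.40016613 -0.74657913  0.3909122 ] [-0.27679506  0.11898682 -0.04430349] 0.011951056557751324
```

View pics/w5.png

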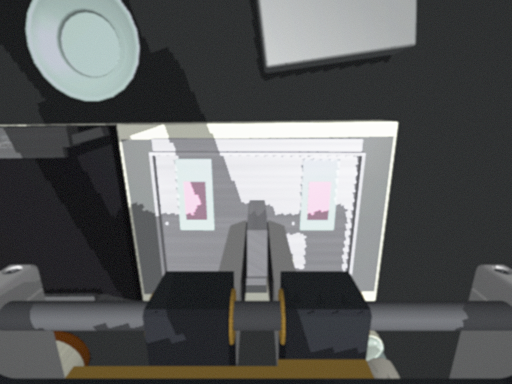

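```bash
python3 -m inch '0 0 -0.1 0 1; 0 0 -0.2 0 1; 0 0 -0.3 0 1; 0 0 -0.4 0 1; 0 0.05 -0.5 -0.003 1; 0 0.1 -0.6 -0.006 1; 0 0.2 -0.7 -0.01 1; 0 0.3 -0.8 -0.014 1; 0 0.4 -0.85 -0.017 1; 0 0.45 -0.85 -0.017 1; 0 0.45 -0.85 -0.017 1; 0 0.45 -0.85 -0.017 1; 0 0.45 -0.85 -0.017 1'
python3 - <<'E'
from h import *
o,_,_=snap('wrist','w6');print(o['tool_pos'],o['ee_rot'],o['wrist_force'],o['wrist_torque'],o['width']); snap('scene','s6')
im=cv2.imread('pics/s6.png');cv2.imwrite('pics/s6c.png',cv2.resize(im[150:270,200:350],None,fx=5,fy=5,interpolation=cv2.INTER_CUBIC))
E
```

```text
time: 6.32
tool_pos: [0.5902, 0.0962, 0.0621]
ee_rot: [3.135, -0.0, 1.3]
wrist_force: [-0.1, 0.6, -5.8]
width: 0.0119
[0.59021018 0.09622364 0.06211459] [ 3.13454790e+00 -1.52862049e-04  1.29959174e+00] [-0.11712905  0.57644963 -5.81067294] [-0.03668262 -0.01197091 -0.0505008 ] 0.011892988345796041
```

View pics/w6.png

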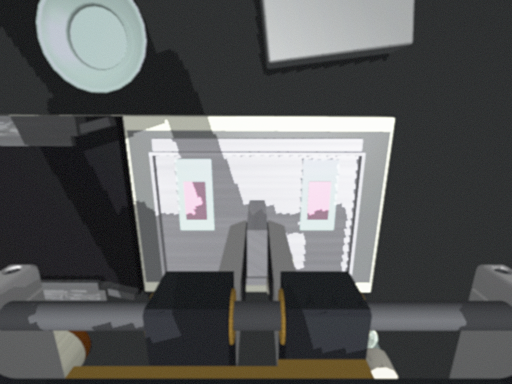

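View pics/s6c.png

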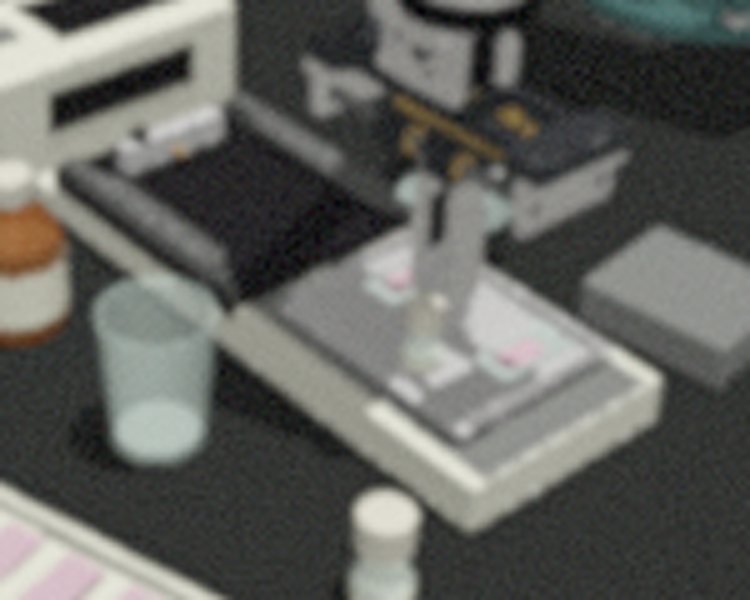

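Run:
```python
from h import *
a=np.load('pics/w6.npz');K,M=cam('wrist',a['p'],a['r'])
im=a['im']
cv2.imwrite('pics/w6a.png',cv2.resize(im[100:240,110:300],None,fx=4,fy=4,interpolation=cv2.INTER_CUBIC))
cv2.imwrite('pics/w6b.png',cv2.resize(im[100:300,280:410],None,fx=3,fy=3,interpolation=cv2.INTER_CUBIC))
```

```text
(no output)
```

View pics/w6a.png

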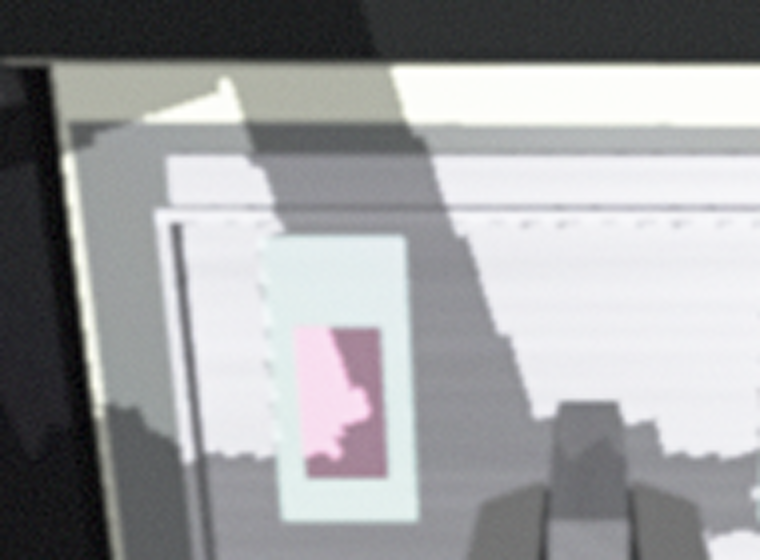

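View pics/w6b.png

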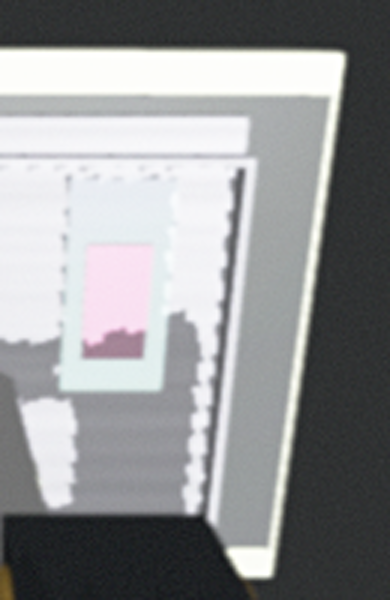

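Run:
```python
from h import *
a=np.load('pics/w6.npz');K,M=cam('wrist',a['p'],a['r'])
yaw=-1.842;o=np.array([.5608,.0])
X=np.array([np.cos(yaw),np.sin(yaw)]);Y=np.array([-X[1],X[0]])
s=lambda P:np.c_[(P[:,:2]-o)@X,(P[:,:2]-o)@Y].round(4)
T=s(cast(K,M,[(151.8,138.6),(362.7,138.9)],.0424)); S=s(cast(K,M,[(123.6,115.8),(395,117.2)],.03))
print('tray edge',T,'shelf edge',S); print('tcp',s(a['p'][None]))
```

```text
tray edge [[-0.0274 -0.06  ]
 [-0.1758 -0.0598]] shelf edge [[-0.0039 -0.0752]
 [-0.2024 -0.0743]]
tcp [[-0.1006  0.0026]]
```

```bash
python3 -m inch '-0.1 0 0 0 1; -0.3 0 0 0 1; -0.5 0 0 0 1; -0.8 0 0 0 1; -1.1 0 0 0 1; -1.4 0 0 0 1; -1.7 0 0 0 1; -1.9 0 0 0 1; -2.1 0 0 0 1; -2.3 0 0 0 1; -2.3 0 0 0 1; -2.3 0 0 0 1; -2.3 0 0 0 1' && python3 -m inch '-0.1 0 0 0 1; -0.2 0 0 0 1; -0.3 0 0 0 1; -0.4 0 0 0 1; -0.5 0 0 0 1; -0.6 0 0 0 1; -0.7 0 0 0 1; -0.8 0 0 0 1; -0.9 0 0 0 1; -1 0 0 0 1; -1 0 0 0 1; -1 0 0 0 1'
```

```text
time: 7.5
tool_pos: [0.5841, 0.0741, 0.0622]
ee_rot: [3.134, -0.0, 1.3]
wrist_force: [-0.3, -0.7, -5.4]
width: 0.0121
time: 8.5
tool_pos: [0.5814, 0.0645, 0.0622]
ee_rot: [3.134, -0.0, 1.299]
wrist_force: [-0.4, -0.8, -4.6]
width: 0.0118
```

```bash
python3 -m inch '-0.1 0 0 0 1; -0.2 0 0 0 1; -0.3 0 0 0 1; -0.4 0 0 0 1; -0.5 0 0 0 1; -0.6 0 0 0 1; -0.7 0 0 0 1; -0.8 0 0 0 1; -0.9 0 0 0 1; -1 0 0 0 1; -1.1 0 0 0 1; -1.2 0 0 0 1; -1.2 0 0 0 1; -1.2 0 0 0 1; -1.2 0 0 0 1'; python3 -c "
from h import *
o,_,_=snap('wrist','w7');print(o['tool_pos'],o['wrist_force'],o['wrist_torque'])"
```

```text
time: 9.75
tool_pos: [0.5782, 0.0529, 0.0622]
ee_rot: [3.134, -0.0, 1.3]
wrist_force: [0.3, -0.1, -4.2]
width: 0.0116
[0.57820584 0.05294212 0.06217402] [ 0.33837382 -0.09805551 -4.22698477] [ 0.04127914 -0.01691034 -0.02064777]
```

View pics/w7.png

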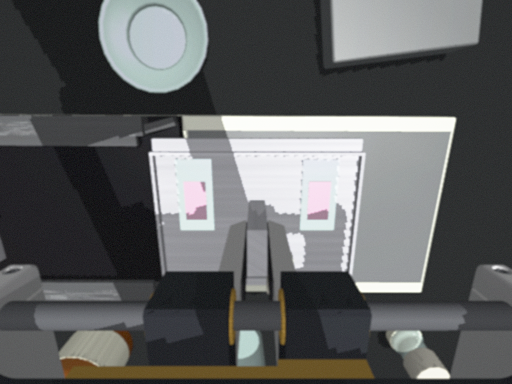

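```bash
python3 -m inch '0 0 0.05 0 1; 0 0 0.1 0 1; 0 0 0.15 0 1; 0 0 0.15 0 1; 0 0 0.15 0 1' && python3 -c "
from h import *
o=robot.get_obs();print(o['tool_pos'],o['wrist_force'],o['wrist_torque'],o['ee_rot'])"; python3 -m inch '0 0 0.02 0 1; 0 0 0.04 0 1; 0 0 0.06 0 1; 0 0 0.06 0 1;0 0 0.06 0 1' && python3 -c "
from h import *
o=robot.get_obs();print(o['tool_pos'],o['wrist_force'],o['wrist_torque'],o['ee_rot'])"
```

```text
time: 10.22
tool_pos: [0.5782, 0.053, 0.0605]
ee_rot: [3.135, -0.0, 1.3]
wrist_force: [-0.7, 0.4, -5.0]
width: 0.0114
[0.57815614 0.05298635 0.06054957] [-0.72461983  0.40894347 -4.98633396] [ 0.0253874  -0.00898013 -0.02574452] [ 3.13463551e+00 -4.05676901e-04  1.29959807e+00]
time: 10.63
tool_pos: [0.5781, 0.053, 0.0599]
ee_rot: [3.135, -0.0, 1.3]
wrist_force: [0.3, -0.7, -4.3]
width: 0.0121
[0.57814058 0.05298129 0.05993547] [ 0.25133493 -0.73090939 -4.30119815] [ 0.02351037 -0.0562094  -0.01175391] [ 3.13465786e+00 -3.95596677e-04  1.29959005e+00]
```

```bash
cat > f.py <<'E'
from h import *
o=robot.get_obs();w=o['wrist_force'];R=Ro.from_euler('xyz',o['ee_rot']).as_matrix()
print('TOOL f',(R.T@w).round(2),'t',(R.T@o['wrist_torque']).round(3),'z',o['tool_pos'].round(5),o['ee_rot'].round(4))
E
python3 -m inch '0 0 0.02 0 1; 0 0 0.04 0 1; 0 0 0.06 0 1; 0 0 0.06 0 1' >/dev/null; python3 f.py;  python3 -m inch '0 0 0.02 0 1; 0 0 0.04 0 1; 0 0 0.06 0 1; 0 0 0.06 0 1'>/dev/null; python3 f.py
```

```text
TOOL f [-0.2   0.51  4.45] t [-0.007  0.014  0.001] z [0.57811 0.05301 0.0593 ] [ 3.1347e+00 -4.0000e-04  1.2996e+00]
TOOL f [-0.79 -0.15  5.91] t [ 0.028  0.048 -0.016] z [0.57805 0.05299 0.05859] [ 3.1349e+00 -3.0000e-04  1.2996e+00]
```

```bash
python3 -m inch '0 0 0.02 0 1; 0 0 0.04 0 1; 0 0 0.06 0 1; 0 0 0.06 0 1' >/dev/null; python3 f.py;  python3 -m inch '0 0 0.02 0 1; 0 0 0.04 0 1; 0 0 0.06 0 1; 0 0 0.06 0 1'>/dev/null; python3 f.py
```

```text
TOOL f [-0.11  0.52  5.35] t [0.014 0.015 0.048] z [0.57802 0.05299 0.05794] [ 3.1350e+00 -3.0000e-04  1.2996e+00]
TOOL f [ 0.47 -0.89  3.02] t [ 0.144 -0.085  0.023] z [0.57816 0.05301 0.05779] [ 3.1345e+00 -4.0000e-04  1.2996e+00]
```

```bash
python3 -m inch '0 0 0.02 0 1; 0 0 0.04 0 1; 0 0 0.04 0 1' >/dev/null; python3 f.py
```

```text
TOOL f [-0.37 -1.28  1.16] t [ 0.277 -0.164  0.008] z [0.57821 0.05301 0.05776] [ 3.1343e+00 -4.0000e-04  1.2996e+00]
```

```bash
python3 -m inch '0 0 -0.06 0 1; 0 0 -0.12 0 1; 0 0 -0.18 0 1; 0 0 -0.18 0 1; 0 0 -0.18 0 1' >/dev/null; python3 f.py
python3 -m inch '-0.1 0 0 0 1; -0.2 0 0 0 1; -0.3 0 0 0 1; -0.4 0 0 0 1; -0.5 0 0 0 1; -0.6 0 0 0 1; -0.7 0 0 0 1; -0.8 0 0 0 1; -0.9 0 0 0 1; -1 0 0 0 1; -1.1 0 0 0 1; -1.2 0 0 0 1; -1.2 0 0 0 1; -1.2 0 0 0 1' >/dev/null; python3 f.py
python3 -c "
from h import *
o,_,_=snap('wrist','w8')"
```

```text
TOOL f [-0.33 -0.06  4.56] t [0.02  0.001 0.019] z [0.57812 0.05296 0.05928] [ 3.1346e+00 -3.0000e-04  1.2996e+00]
TOOL f [-0.05  0.5   5.18] t [0.016 0.006 0.05 ] z [0.5749  0.04139 0.05931] [ 3.1346e+00 -4.0000e-04  1.2995e+00]
```

View pics/w8.png

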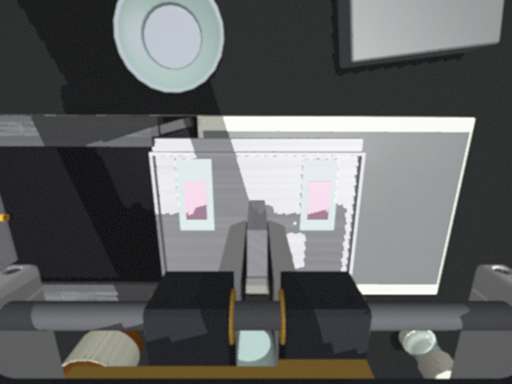

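```bash
python3 -m inch '-0.1 0 0 0 1; -0.2 0 0 0 1; -0.3 0 0 0 1; -0.4 0 0 0 1; -0.5 0 0 0 1; -0.6 0 0 0 1; -0.7 0 0 0 1; -0.8 0 0 0 1; -0.9 0 0 0 1; -1 0 0 0 1; -1.1 0 0 0 1; -1.2 0 0 0 1; -1.3 0 0 0 1; -1.4 0 0 0 1; -1.5 0 0 0 1; -1.5 0 0 0 1; -1.5 0 0 0 1' >/dev/null; python3 f.py
python3 -c "
from h import *
o,_,_=snap('wrist','w9')
im=cv2.imread('pics/w9.png');cv2.imwrite('pics/w9c.png',cv2.resize(im[95:305,60:260],None,fx=3.7,fy=2.8,interpolation=cv2.INTER_CUBIC))"
```

```text
TOOL f [-0.52  1.11  4.98] t [-0.001 -0.013  0.032] z [0.5709  0.02693 0.0593 ] [ 3.1346e+00 -5.0000e-04  1.2994e+00]
```

View pics/w9c.png

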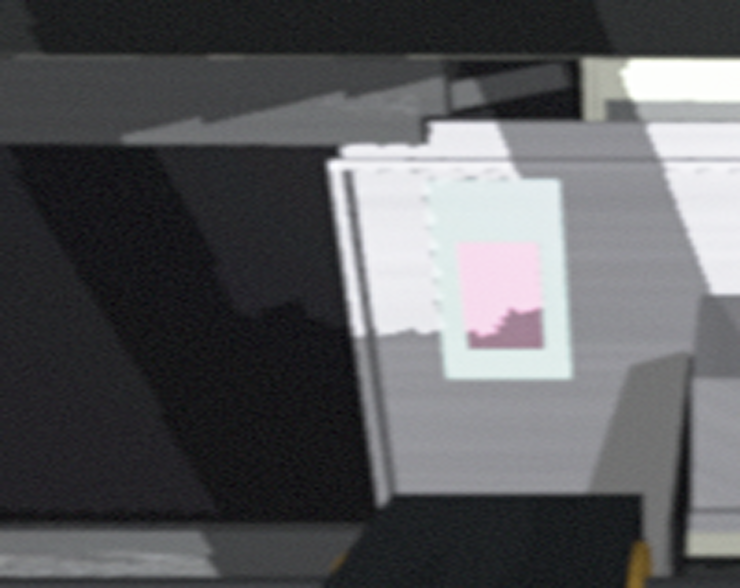

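```bash
python3 -m inch '-0.1 0 0 0 1; -0.25 0 0 0 1; -0.4 0 0 0 1; -0.55 0 0 0 1; -0.7 0 0 0 1; -0.85 0 0 0 1; -1 0 0 0 1; -1.15 0 0 0 1; -1.3 0 0 0 1; -1.45 0 0 0 1; -1.6 0 0 0 1; -1.75 0 0 0 1; -1.9 0 0 0 1; -2.05 0 0 0 1; -2.2 0 0 0 1; -2.35 0 0 0 1; -2.5 0 0 0 1; -2.6 0 0 0 1; -2.6 0 0 0 1; -2.6 0 0 0 1' >/dev/null; python3 f.py
```

```text
TOOL f [-1.18 -0.81  3.74] t [ 0.058 -0.012 -0.034] z [0.56396 0.00191 0.05932] [ 3.1345e+00 -6.0000e-04  1.2993e+00]
```

```bash
python3 -m inch '-0.1 0 0 0 1; -0.25 0 0 0 1; -0.4 0 0 0 1; -0.55 0 0 0 1; -0.7 0 0 0 1; -0.85 0 0 0 1; -1 0 0 0 1; -1.15 0 0 0 1; -1.3 0 0 0 1; -1.45 0 0 0 1; -1.6 0 0 0 1; -1.75 0 0 0 1; -1.9 0 0 0 1; -2.05 0 0 0 1; -2.2 0 0 0 1; -2.35 0 0 0 1; -2.5 0 0 0 1; -2.6 0 0 0 1; -2.6 0 0 0 1; -2.6 0 0 0 1' >/dev/null; python3 f.py
python3 -c "
from h import *
o,_,_=snap('wrist','w10');snap('scene','s10')
im=cv2.imread('pics/s10.png');cv2.imwrite('pics/s10c.png',cv2.resize(im[120:270,180:350],None,fx=4,fy=4,interpolation=cv2.INTER_CUBIC))"
```

```text
TOOL f [ 0.26 -0.14  4.74] t [-0.027 -0.009 -0.002] z [ 0.55698 -0.02316  0.0593 ] [ 3.1345e+00 -7.0000e-04  1.2992e+00]
```

View pics/w10.png

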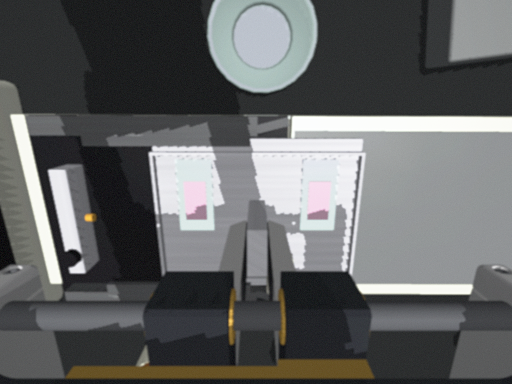

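View pics/s10c.png

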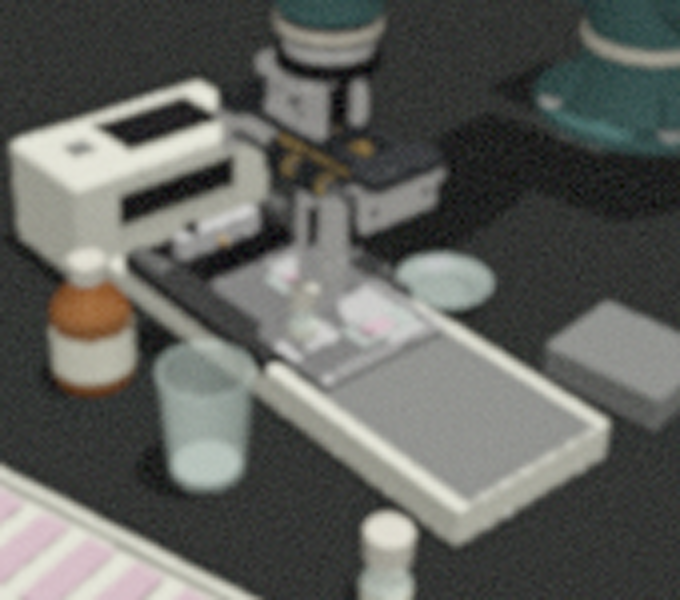

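```bash
python3 - <<'E'
from h import *
a=np.load('pics/w10.npz');K,M=cam('wrist',a['p'],a['r'])
yaw=-1.842;o=np.array([.5608,.0])
X=np.array([np.cos(yaw),np.sin(yaw)]);Y=np.array([-X[1],X[0]])
s=lambda P:np.c_[(P[:,:2]-o)@X,(P[:,:2]-o)@Y].round(4)
print('pin',s(cast(K,M,(95.5,217.5),.0401)),'stop top edge',s(cast(K,M,[(81,167),(92,263)],.054)),'rim top',s(cast(K,M,[(151,153)],.0457)),'tcp',s(a['p'][None]))
E
python3 -m inch '-0.1 0 0 0 1; -0.25 0 0 0 1; -0.4 0 0 0 1; -0.55 0 0 0 1; -0.7 0 0 0 1; -0.85 0 0 0 1; -1 0 0 0 1; -1.15 0 0 0 1; -1.3 0 0 0 1; -1.45 0 0 0 1; -1.6 0 0 0 1; -1.75 0 0 0 1; -1.9 0 0 0 1; -2.05 0 0 0 1; -2.2 0 0 0 1; -2.35 0 0 0 1; -2.5 0 0 0 1; -2.6 0 0 0 1; -2.6 0 0 0 1; -2.6 0 0 0 1' >/dev/null; python3 f.py
```

```text
pin [[ 0.1456 -0.0007]] stop top edge [[ 0.1407 -0.0426]
 [ 0.1456  0.0301]] rim top [[ 0.0958 -0.0508]] tcp [[0.0233 0.0025]]
TOOL f [ 0.21 -0.43  5.24] t [0.011 0.003 0.038] z [ 0.55002 -0.04815  0.05929] [ 3.1345e+00 -7.0000e-04  1.2993e+00]
```

```bash
python3 -m inch '-0.1 0 0 0 1; -0.2 0 0 0 1; -0.3 0 0 0 1; -0.4 0 0 0 1; -0.5 0 0 0 1; -0.6 0 0 0 1; -0.7 0 0 0 1; -0.8 0 0 0 1; -0.9 0 0 0 1; -1 0 0 0 1; -1.1 0 0 0 1; -1.2 0 0 0 1; -1.3 0 0 0 1; -1.3 0 0 0 1; -1.3 0 0 0 1' >/dev/null; python3 f.py
python3 -m inch '0 0 0.03 0 1; 0 0 0.06 0 1; 0 0 0.09 0 1; 0 0 0.12 0 1; 0 0 0.12 0 1; 0 0 0.12 0 1' >/dev/null; python3 f.py
```

```text
TOOL f [ 0.78 -0.79  5.41] t [ 0.016 -0.014 -0.002] z [ 0.54652 -0.06074  0.05929] [ 3.1345e+00 -8.0000e-04  1.2992e+00]
TOOL f [0.47 0.25 5.3 ] t [ 0.022  0.054 -0.017] z [ 0.54649 -0.0607   0.05803] [ 3.1346e+00 -8.0000e-04  1.2992e+00]
```

```bash
python3 -m inch '-0.06 0 0 0 1; -0.12 0 0 0 1; -0.18 0 0 0 1; -0.24 0 0 0 1; -0.3 0 0 0 1; -0.36 0 0 0 1; -0.42 0 0 0 1; -0.48 0 0 0 1; -0.54 0 0 0 1; -0.6 0 0 0 1; -0.66 0 0 0 1; -0.72 0 0 0 1; -0.8 0 0 0 1; -0.8 0 0 0 1; -0.8 0 0 0 1'>/dev/null; python3 f.py
python3 -c "
from h import *
o,_,_=snap('wrist','w11')
im=cv2.imread('pics/w11.png');cv2.imwrite('pics/w11c.png',cv2.resize(im[95:305,60:260],None,fx=3.7,fy=2.8,interpolation=cv2.INTER_CUBIC))"
```

```text
TOOL f [-0.59 -0.13  4.69] t [-0.002  0.038  0.016] z [ 0.54436 -0.06844  0.05802] [ 3.1346e+00 -8.0000e-04  1.2992e+00]
```

View pics/w11c.png

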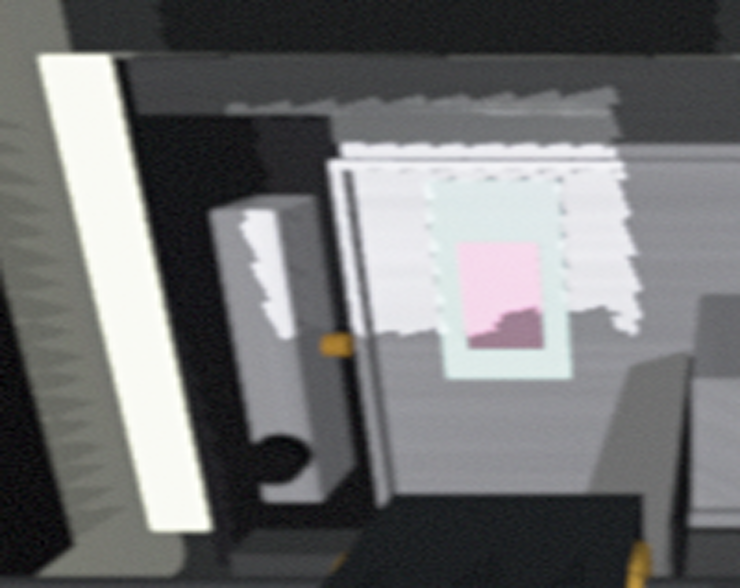

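The tray's leading rim is almost at the brass pin (crop 350,345), with about 5–6 mm to go.

```bash
python3 -m inch '-0.05 0 0 0 1; -0.1 0 0 0 1; -0.15 0 0 0 1; -0.2 0 0 0 1; -0.25 0 0 0 1; -0.3 0 0 0 1; -0.35 0 0 0 1; -0.4 0 0 0 1; -0.4 0 0 0 1; -0.4 0 0 0 1'>/dev/null; python3 f.py
python3 -c "
from h import *
o,_,_=snap('wrist','w12')
im=cv2.imread('pics/w12.png');cv2.imwrite('pics/w12c.png',cv2.resize(im[95:305,60:260],None,fx=3.7,fy=2.8,interpolation=cv2.INTER_CUBIC))"
```

```text
TOOL f [ 0.2  -1.48  6.46] t [0.041 0.017 0.01 ] z [ 0.54327 -0.07226  0.05802] [ 3.1346e+00 -9.0000e-04  1.2991e+00]
```

View pics/w12c.png

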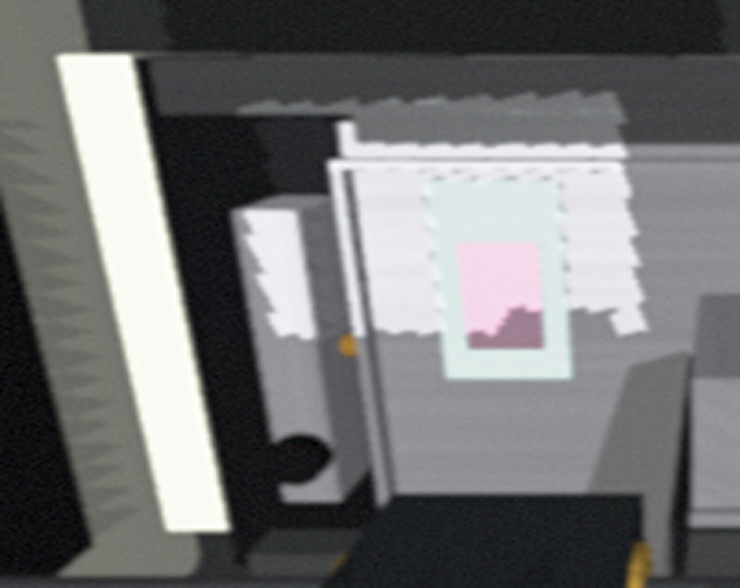

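```bash
python3 -m inch '-0.04 0 0 0 1; -0.08 0 0 0 1; -0.12 0 0 0 1; -0.16 0 0 0 1; -0.2 0 0 0 1; -0.2 0 0 0 1; -0.2 0 0 0 1'>/dev/null; python3 f.py
python3 -m inch '-0.03 0 0 0 1; -0.06 0 0 0 1; -0.09 0 0 0 1; -0.09 0 0 0 1; -0.09 0 0 0 1'>/dev/null; python3 f.py
```

```text
TOOL f [0.39 0.09 4.91] t [0.018 0.091 0.028] z [ 0.54275 -0.07415  0.058  ] [ 3.1347e+00 -1.0000e-03  1.2991e+00]
TOOL f [ 0.23 -0.82  5.04] t [ 0.016  0.093 -0.011] z [ 0.54252 -0.07502  0.05804] [ 3.1346e+00 -1.1000e-03  1.2991e+00]
```

```bash
python3 -m inch '-0.03 0 0 0 1; -0.06 0 0 0 1; -0.08 0 0 0 1; -0.08 0 0 0 1; -0.08 0 0 0 1'>/dev/null; python3 f.py
python3 -m inch '-0.03 0 0 0 1; -0.06 0 0 0 1; -0.08 0 0 0 1; -0.08 0 0 0 1; -0.08 0 0 0 1'>/dev/null; python3 f.py
```

```text
TOOL f [0.86 0.04 6.12] t [ 0.056  0.133 -0.008] z [ 0.54232 -0.0757   0.05804] [ 3.1346e+00 -1.3000e-03  1.2990e+00]
TOOL f [ 3.34 -0.22  4.34] t [-0.029  0.755  0.078] z [ 0.54243 -0.07588  0.05819] [ 3.1342e+00 -2.6000e-03  1.2991e+00]
```

The stop is felt: fx is 3.3 N and the advance has stalled. I'll ease off and lower onto the stage.

```bash
python3 -m inch '-0.01 0 0 0 1; -0.01 0 0 0 1;-0.01 0 0.02 0 1; -0.01 0 0.04 0 1;-0.01 0 0.04 0 1'>/dev/null; python3 f.py
python3 -m inch '-0.01 0 0.02 0 1; -0.01 0 0.03 0 1;-0.01 0 0.03 0 1'>/dev/null; python3 f.py
python3 -c "
from h import *
o,_,_=snap('wrist','w13')
im=cv2.imread('pics/w13.png');cv2.imwrite('pics/w13c.png',cv2.resize(im[95:305,60:260],None,fx=3.7,fy=2.8,interpolation=cv2.INTER_CUBIC))"
```

```text
TOOL f [ 3.46 -0.16  2.68] t [0.107 0.611 0.128] z [ 0.54246 -0.0759   0.05798] [ 3.134e+00 -2.700e-03  1.299e+00]
TOOL f [ 3.53 -1.29  1.99] t [0.195 0.559 0.078] z [ 0.54249 -0.0759   0.05794] [ 3.1339e+00 -2.9000e-03  1.2991e+00]
```

View pics/w13c.png

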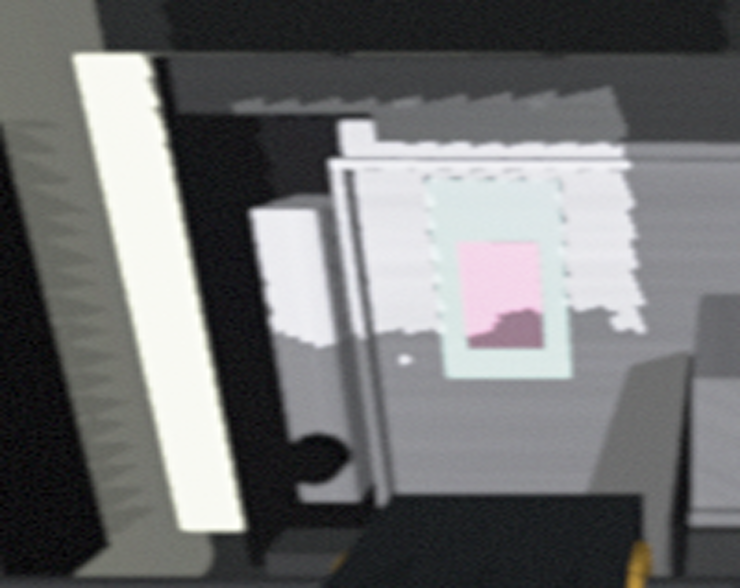

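```bash
python3 -m inch '-0.01 0 0.03 0 1; -0.01 0 0.05 0 1;-0.01 0 0.05 0 1'>/dev/null; python3 f.py
python3 -m inch '0 0 0.02 0 1;0 0 0.02 0 1;0 0 0.02 0 1; 0 0 0.02 0 1'>/dev/null; python3 f.py
```

```text
TOOL f [ 4.82 -1.14 -0.35] t [0.446 0.459 0.196] z [ 0.54255 -0.07588  0.0579 ] [ 3.1337e+00 -3.0000e-03  1.2993e+00]
TOOL f [ 4.13 -2.21 -0.38] t [0.497 0.484 0.159] z [ 0.54254 -0.07588  0.05789] [ 3.1336e+00 -3.0000e-03  1.2993e+00]
```

```bash
python3 -m inch '0 0 0 0 0.85; 0 0 0 0 0.83; 0 0 0 0 0.8; 0 0 0 0 0.78; 0 0 0 0 0.75; 0 0 0 0 0.7; 0 0 0 0 0.7'; python3 f.py
python3 -c "
from h import *
o,_,_=snap('wrist','w14')
im=cv2.imread('pics/w14.png');cv2.imwrite('pics/w14c.png',cv2.resize(im[95:305,60:330],None,fx=2.9,fy=2.8,interpolation=cv2.INTER_CUBIC))"
```

```text
time: 28.07
tool_pos: [0.5426, -0.0761, 0.058]
ee_rot: [3.133, -0.003, 1.299]
wrist_force: [0.7, -0.2, -0.3]
width: 0.0281
TOOL f [-0.02  0.77  0.26] t [0.02  0.019 0.035] z [ 0.54262 -0.07612  0.05796] [ 3.1333e+00 -2.7000e-03  1.2991e+00]
```

View pics/w14c.png

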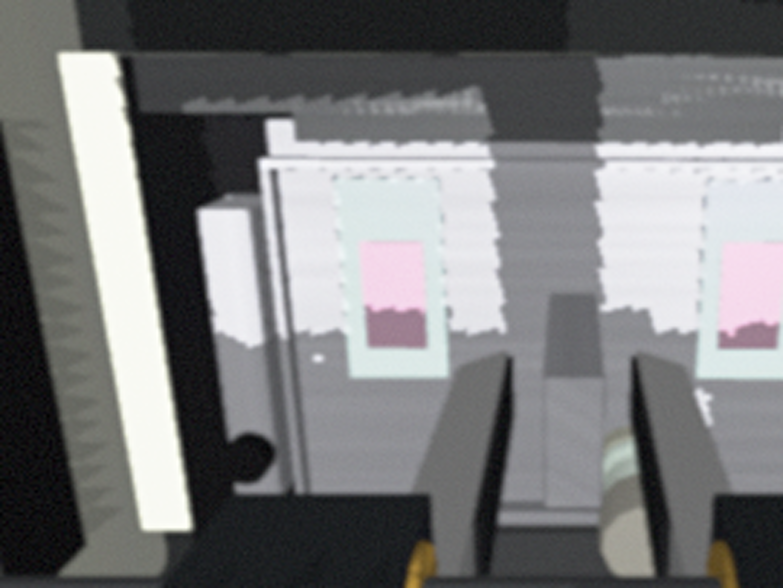

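Released, and the vial is standing. I'll raise straight up.

```bash
python3 -m inch '0 0 -0.5 0 0.7; 0 0 -1 0 0.7; 0 0 -2 0 0.7; 0 0 -3.5 0 0.7; 0 0 -5 0 0.7; 0 0 -7 0 0.7; 0 0 -9 0 0.7; 0 0 -11 0 0.7; 0 0 -13 0 0.7; 0 0 -15 0 0.7; 0 0 -16 0 0.7; 0 0 -16 0 0.7; 0 0 -16 0 0.7; 0 0 -16 0 0.7'
python3 -c "
from h import *
o,_,_=snap('wrist','w15')
snap('scene','s15')
im=cv2.imread('pics/w15.png');cv2.imwrite('pics/w15c.png',cv2.resize(im[90:250,140:330],None,fx=4,fy=3.7,interpolation=cv2.INTER_CUBIC))
im=cv2.imread('pics/s15.png');cv2.imwrite('pics/s15c.png',cv2.resize(im[120:270,180:350],None,fx=4,fy=4,interpolation=cv2.INTER_CUBIC))"
```

```text
time: 29.28
tool_pos: [0.5406, -0.076, 0.2166]
ee_rot: [3.136, -0.003, 1.299]
wrist_force: [-0.5, -0.4, 0.1]
width: 0.0282
```

View pics/w15.png

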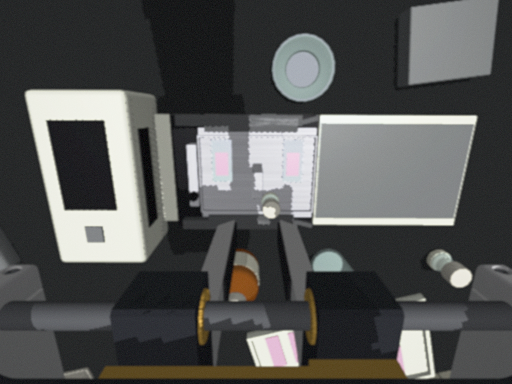

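View pics/w15c.png

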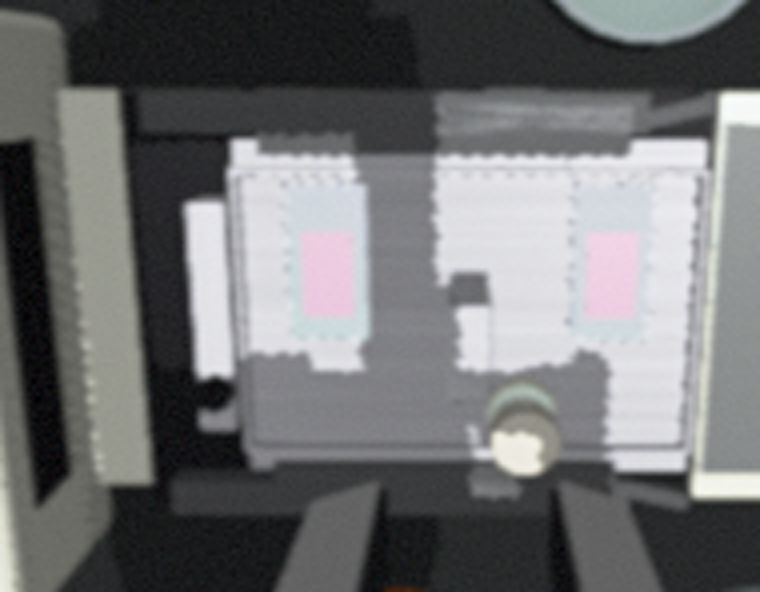

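View pics/s15c.png

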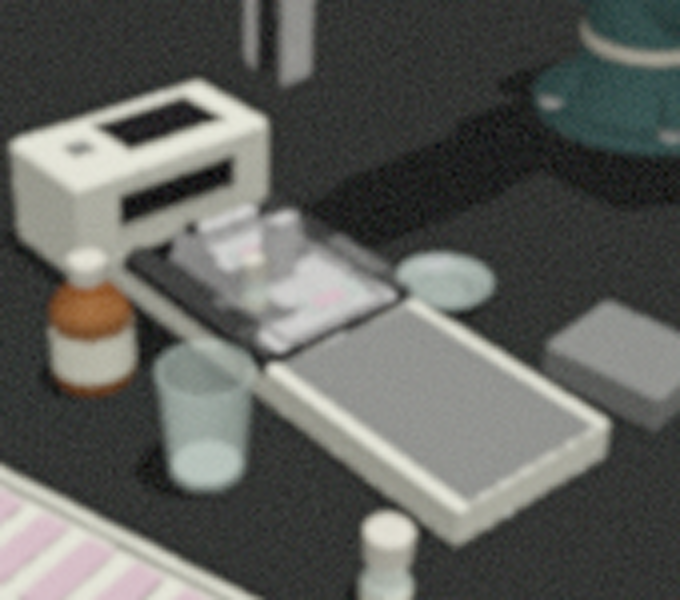

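```bash
python3 - <<'E'
from h import *
a=np.load('pics/w15.npz');K,M=cam('wrist',a['p'],a['r'])
yaw=-1.842;o=np.array([.5608,.0])
X=np.array([np.cos(yaw),np.sin(yaw)]);Y=np.array([-X[1],X[0]])
s=lambda P:np.c_[(P[:,:2]-o)@X,(P[:,:2]-o)@Y].round(4)
C=lambda c,z:s(cast(K,M,(np.atleast_2d(c)+.5)/[4,3.7]+[139.5,89.5],z))
print('tray -y corners',C([(230,142),(707,145)],.038),'+y rear',C((687,470),.038),'rear/front rim',C([(228,172),(709,175)],.044))
print('shelf end',C([(718,93),(692,498)],.03)); print('stop top edge',C([(226,200),(238,430)],.054)); print('handle top',C([(475,340)],.094))
print('home tcp',s(np.array([[.54243,-.07588]])))
E
python3 f.py
```

```text
tray -y corners [[ 0.1522 -0.0594]
 [ 0.0025 -0.0584]] +y rear [[0.0022 0.0597]] rear/front rim [[ 0.1522 -0.0499]
 [ 0.0026 -0.0489]]
shelf end [[-0.0016 -0.0753]
 [-0.0019  0.0744]]
stop top edge [[ 0.1513 -0.0417]
 [ 0.1523  0.0383]]
handle top [[ 0.0758 -0.0044]]
home tcp [[0.078  0.0026]]
TOOL f [-0.5  -0.01 -0.27] t [ 0.031 -0.039 -0.035] z [ 0.54045 -0.07596  0.2161 ] [ 3.1366e+00 -2.6000e-03  1.2991e+00]
```

The tray front (0.152) is flush with the stop face (0.151–0.152), it lies parallel to the stop, and the vial is upright. I'll hand in.

```bash
python3 -m inch '0 0 0 0 0.7; 0 0 0 0 0.7'; python3 -c "
from bench import robot
print(robot.close_job())"
```

```text
time: 29.55
tool_pos: [0.5398, -0.0758, 0.2146]
ee_rot: [3.139, -0.003, 1.299]
wrist_force: [0.4, 0.1, -0.5]
width: 0.0282
the job is handed in; nothing more can be done
None
```

I slid the tray fully home against the stop, released it, and handed the job in at about 29.6 s; no verdict was reported.

**What I did:**
- I gripped the handle, lifted the tray about 8.4 mm and turned it into line.
- I felt for the stage with the leading edge; its top is about 4 mm above the shelf.
- I carried the tray under the lips about 1.5 mm clear of the stage, and met the stop at under 10 mm/s. The force along the travel rose to about 3.3 N, then to at most 4.8 N while I was lowering.
- I lowered the tray onto the stage, opened the fingers and raised the arm clear.

**Last checks:**
- In the last wrist picture the tray's front edge is at scanner x = 152.2 mm and the stop's face at 151.3 to 152.3 mm. The tray lies in line with the scanner.
- The vial is standing on the tray, and the bystanders I could see had not moved. The far ones, the dropper bottle, marker and tally counter, were out of view in the last pictures.
- The arm is about 16 cm above where it let go, with no contact force.

**Not confirmed directly:**
- I could not see or read the pin itself. That it is pushed in rests on the stall at the stop and the tray lying flush, good to about 1 mm.
- The tool had a small tilt of about 0.007 rad throughout. This made one leading corner touch the stage first, and the tray settled flat on release.
- Two estimates of the stop's position, 152 mm by camera and 153 mm by touch, fall 1 to 2 mm short of its stated range (154 to 170 mm). I put this down to calibration error of about 2 mm.

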